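# Pin the desk mount and offer up the monitor arm

### The arm

A 6-joint arm with a two-finger parallel gripper is mounted at the origin on a cart in front of the work surface, level with it; the furniture and walls round the work are solid. World frame = base frame: x ahead of the robot, y to its left, z up, the work surface at z = 0. Lengths are in m, angles in degrees, forces in N, time in s.
With the tool pointing down it reaches from about 0.25 to 0.85 m from the base axis. Payload 12.5 kg.
Tool frame: the origin (TCP) lies midway between the tips of the shut fingers; the grasp point (between the pads) lies 19 mm behind it; z points along the fingers, y is the line along which they close (so a half turn about z gives the same grasp; the last joint's range is limited). The gripper opens to 93 mm and grips with 3 to 60 N. Pads are 15 mm wide; open, the fingers measure 128 mm over their backs; the gripper's body (75 mm by 188 mm) begins 65 mm behind the grasp point.
Start: joints at [65.34, 20.094, 94.641, -0, 65.266, -4.847], TCP at [0.186, 0.517, 0.219] pointing down, gripper open.
Joint ranges: [-157.81, 157.81], [-45, 120.19], [0.68, 151.7], [-89.99, 269.99], [4.06, 180], [-164.3, 164.3]. Speed limits (degrees/s): [127.2, 127.2, 159.86, 180, 180, 180].

### API

Orientations are given as [roll, pitch, yaw] about the fixed x, y, z axes, in that order (R = Rz(yaw) Ry(pitch) Rx(roll)).
In Python, from rig import arm, read_camera, get_calibration, look_for, trace gives the robot as it stands. The module is installed in compiled form; this text tells all that it offers.
- The arm moves only by the shell command python3 -m crank 'ROWS' [FORCE]. ROWS is JSON, a list that holds one entry, the list of rows, each a list of 7 numbers: the shift along the tool's x, y, z in mm, then the turn, a rotation vector about the tool's x, y, z in rad, then the closure, from 0 (fully open) to 1 (shut). In form: [[[tx, ty, tz, wx, wy, wz, jaw], ...]]. A call has 1 to 12 rows; each row shifts and turns the commanded pose from where the row before left it, along the tool's axes as they then stand; what a row does not reach is not made up. A row lasts 1/8 s, in which the tool goes at most 62.5 mm and 10.7 degrees, less where a joint would pass 70% of its speed; a pose out of reach is approached as far as the arm can. A call is refused whole if a number of a shift passes 62.5 or a number of a turn 0.188, either way. A call with a gripper value outside its range is refused whole. The fingers move at their own pace and stop on an object; FORCE is the grip in N (left out, the last holds). Time passes only in rows, so rows that do not move let the fingers close. It gives the time, the measured TCP pose, the force, the opening and the grip force at its end, in the units of the state.
- arm.sense(): the state, without advancing time (a new reading comes with each control period).
- read_camera(name): name is "side" or "top" or "wrist"; returns (picture, depth): 400x640x3 uint8, red, green, blue; 400x640 float32, m along the optical axis (not along the pixel's ray), 0 where there is no reading.
- get_calibration(name): a dict with "fov_y" (degrees; the focal length in pixels is half the picture's height over the tangent of half this angle, whatever the lens; pixels are square), "cx", "cy" (the principal point, pixels), "view" (4x4, takes a point from world to camera coordinates); the wrist camera has in their place "hand_eye" (4x4, takes a point from camera to tool coordinates, whose origin is the TCP and whose axes are the flange's). Camera axes: x right, y up, looking along -z (the intrinsics and any distortion apply to the point x, -y, -z); pixel columns grow to the right and rows downward; lengths in m; the calibration is good to about 2 mm. A picture is of the moment at which its call begins: read the wrist's pose just before it. get_calibration takes no time and is no camera call.
- arm.finish_job(): hands the job in; it is judged then, once.
Trained networks look in the newest picture that a camera, given by its name, has taken for a name from the list of things; names that differ only in an ending like _2 or _b are one class to them, and where a whole thing is asked for, a point or a joint stands for the part that bears it (a point fixed in the world has none). Each returns a list of dicts, best first, with "p" (0 to 1); they miss things now and then, are a little off and sometimes report something else, mostly with a low value. They report only what shows in the picture. A call takes as long as a camera call. They do not tell look-alikes from the thing itself.
- look_for(label, camera): "xyz" ([x, y, z] in m, in world coordinates, good to about 4 mm: the middle of the surface that is visible of it).
- trace(label, camera): "region" (400x640 bool, what is visible of it).
The state is a dict: "time": time; "qpos": joint angles; "joint_velocities": joint speeds; "tau": joint torques, N m; "tool_pos": TCP position; "orientation": TCP orientation; "contact_force": force on the tool from outside, world axes, zero at the start; "wrist_torque": the same for the moment, N m; "width": finger opening in m; "gripper_force": force on a finger pad.
Only numpy, scipy, OpenCV 4.12 (cv2) and the standard library are available. Lean on these libraries where they do the work, as an engineer would, in place of code of your own. Each camera call takes 0.05 s, during which the arm holds its last target. There are 200 camera calls.

### The job

Get the monitor arm ready to be fitted: drop the two steel pins, one in each bore of the grey desk mount, all the way down. Then pick up the cast metal arm by its balance point (the yellow band) and finish holding it, level and still, just above the mount with the two holes of its flange right over the two pins and 2 to 5 cm of air between flange and pins (either way round will do). Do not lower it onto the pins or let go: the job ends while you are holding it; leave the other things on the desk where they are.

Things in the scene. Friction and masses are not known exactly. Their poses are not given: they have to be found in the camera images.
- desk_mount: Fixed mount on the desk: dark base plate 84 x 124 x 8 mm (x, y, z) with a grey block 50 x 92 x 38 mm on it (top 38 mm above the desk). Two upright bores in its top, 50 mm apart along its y axis. Origin at the centre of the underside, z up. Does not move.
- bore_1 (a point): Centre of the mouth of one bore, on the block's top face, at (0, +25, 38) mm in the mount's frame. Bore 16 mm wide with a 4 mm chamfer, 25 mm deep (its floor is 13 mm above the desk).
- bore_2 (a point): The same for the other bore, at (0, -25, 38) mm in the mount's frame.
- bore_1_seated (a point): Where the middle of a fully seated pin lies: on the axis of bore 1, 5 mm above its mouth.
- bore_2_seated (a point): The same for bore 2.
- pin_1: Loose bright steel pin, 14 mm in diameter, 60 mm long, about 70 g, the ends chamfered 1.5 x 3 mm and alike; it starts standing upright on the desk. Origin at the centre of its lower end, z along it. Seated in a bore its top stands 73 mm above the desk (35 mm above the block).
- pin_2: The other pin, just like pin_1. Either pin may go in either bore.
- pin_1_mid (a point): Middle of pin_1, on its axis, 30 mm from either end.
- pin_2_mid (a point): Middle of pin_2.
- cast_arm: Loose cast metal arm, 210 mm long, about 0.45 kg, lying flat. Origin on its underside; x along it to the heavy end, z up. Silver flange 38 x 92 x 12 mm (x, y, z) centred at x = -80 mm, with two holes; silver bar 22 mm wide, 24 mm high from x = -61 to 61 mm (grip across y, from above); dark round knuckle 50 mm wide, 46 mm high centred at x = 86 mm. Balances at the yellow band, x = 33.5 mm.
- balance_mark (a point): The balance point of the cast arm: in the middle of the yellow band, at (33.5, 0, 12) mm in the arm's frame, 12 mm above its underside.
- hole_1 (a point): Centre of one flange hole (20 mm wide, through) at the underside of the flange, at (-80, +25, 0) mm in the arm's frame.
- hole_2 (a point): Centre of the other flange hole at the underside, at (-80, -25, 0) mm in the arm's frame.
- coffee_mug: White mug, 80 mm across and 92 mm high, to be left alone. Origin at the centre of its underside.
- marker_pen: Black and white marker pen, 135 mm long, lying on the desk, to be left alone.
- blue_eraser: Blue and white eraser, 56 x 23 x 13 mm, to be left alone.
- black_clip: Black binder clip, 32 mm, to be left alone.
- blue_scissors: Blue-handled scissors, 199 mm long, lying flat, to be left alone.
Things that resemble listed ones, but are neither listed nor needed, are in the scene too. Leave any pink look-alike of the desk_mount alone.

How it is judged:
By the outcome, as a careful person would: the job done as asked, in the order asked, and still so for the second after the job is handed in, while the arm keeps its last pose, push and grip.
It also fails if it takes over 72 s, if anything falls off the work surface, if the arm or the gripper's body presses on something with over 40 N, if the wrist force passes 120 N, or if a joint passes its speed limit or range.

## Working session

There is one attempt and no reset: what is moved stays moved. The work goes in short steps, Python scripts to look and compute and a shell command to move; the robot and the scene stay as the last step left them, time stands still between calls to the robot, and variables do not carry over. Pictures are saved under pics/ and viewed, at most 10 in all, crops included, and the job is handed in when it is done.

```bash
mkdir -p pics
cat > h.py <<'E'
import numpy as np, cv2
from rig import arm, read_camera, get_calibration, look_for, trace
from scipy.spatial.transform import Rotation as R
def toolT(s=None):
    s=s or arm.sense(); T=np.eye(4); T[:3,:3]=R.from_euler('xyz',s['orientation'],degrees=True).as_matrix(); T[:3,3]=s['tool_pos']; return T
def cam(name):
    T=toolT(); rgb,d=read_camera(name); c=get_calibration(name)
    M=T@np.array(c['hand_eye']) if name=='wrist' else np.linalg.inv(np.array(c['view']))
    return rgb,d,c,M
def cloud(d,c,M):
    f=200/np.tan(np.radians(c['fov_y'])/2); v,u=np.mgrid[0:400,0:640]
    P=np.stack([(u-c['cx'])/f*d,-(v-c['cy'])/f*d,-d],-1)
    W=P@M[:3,:3].T+M[:3,3]; W[d==0]=np.nan; return W
def save(rgb,n): cv2.imwrite('pics/'+n,cv2.cvtColor(rgb,cv2.COLOR_RGB2BGR))
E
python3 - <<'E'
from h import *
s=arm.sense();print(s)
print(toolT().round(3))
ims=[]
for n in ['top','side','wrist']:
    r,d,c,M=cam(n);ims.append(r);print(n,{k:(v if np.isscalar(v) else np.round(v,3).tolist()) for k,v in c.items()})
    np.savez(n+'0.npz',r=r,d=d,W=cloud(d,c,M))
    for l in ['desk_mount','pin_1','cast_arm','balance_mark','hole_1','bore_1']:
        print(l,[(np.round(o['xyz'],3).tolist(),round(o['p'],2)) for o in look_for(l,n)])
save(ims[0],'top0.png');save(np.vstack([cv2.resize(ims[1],(480,300)),cv2.resize(ims[2],(480,300))]),'sw0.png')
E
```

```text
{'time': 0.0, 'qpos': array([ 6.53403915e+01,  2.01226624e+01,  9.46774614e+01,  1.10117164e-04,
        6.52640970e+01, -4.84731354e+00]), 'joint_velocities': array([-0.05733111, -0.11397838,  0.13463485, -0.0176054 ,  0.08207389,
        0.01570007]), 'tau': array([ 5.57780513e-04, -4.97320819e+01, -2.85258722e+01,  6.99752010e-02,
        2.56098976e-02, -1.13410376e-04]), 'tool_pos': array([0.18625022, 0.51714153, 0.21811404]), 'orientation': array([-1.79936017e+02, -5.52630225e-03,  1.60187656e+02]), 'contact_force': array([-0.38170096,  0.0015279 , -0.12122926]), 'wrist_torque': array([ 0.00804669, -0.04258278,  0.01374817]), 'gripper_force': 0.0, 'width': 0.09309273796365594}
[[-0.941  0.339 -0.     0.186]
 [ 0.339  0.941 -0.001  0.517]
 [ 0.    -0.001 -1.     0.218]
 [ 0.     0.     0.     1.   ]]
top {'fov_y': 53.63418492856184, 'cx': 317.8719157195757, 'cy': 199.44622537564985, 'view': [[-0.009, -1.0, -0.001, -0.067], [0.997, -0.009, 0.078, -0.521], [-0.078, 0.0, 0.997, -1.489], [0.0, 0.0, 0.0, 1.0]]}
desk_mount [([0.65, -0.061, 0.009], 0.82), ([0.498, -0.178, 0.007], 0.75)
[... 557 characters left out ...]
in_1 [([0.602, 0.059, 0.032], 0.62), ([0.491, 0.107, 0.031], 0.58), ([0.36, 0.084, 0.012], 0.47)]
cast_arm [([0.536, 0.354, 0.016], 0.64), ([0.501, 0.107, 0.03], 0.32)]
balance_mark [([0.539, 0.356, 0.015], 0.88), ([0.498, -0.153, 0.021], 0.39), ([0.604, 0.059, 0.03], 0.29)]
hole_1 [([0.535, 0.353, 0.018], 0.77), ([0.369, -0.081, 0.009], 0.66)]
bore_1 [([0.64, -0.036, 0.02], 0.93), ([0.496, -0.153, 0.02], 0.92)]
wrist {'fov_y': 59.607377645692296, 'cx': 322.33368963984833, 'cy': 201.9824642666543, 'hand_eye': [[0.001, 0.953, 0.302, 0.084], [1.0, -0.001, -0.001, 0.0], [-0.001, 0.302, -0.953, -0.166], [0.0, 0.0, 0.0, 1.0]]}
desk_mount []
pin_1 []
cast_arm []
balance_mark []
hole_1 []
bore_1 []
```

View pics/top0.png

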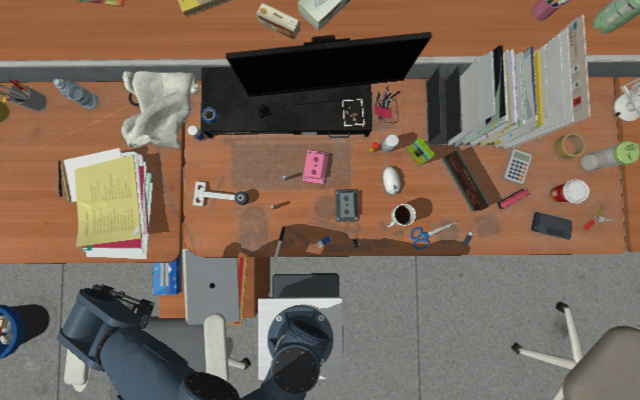

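View pics/sw0.png

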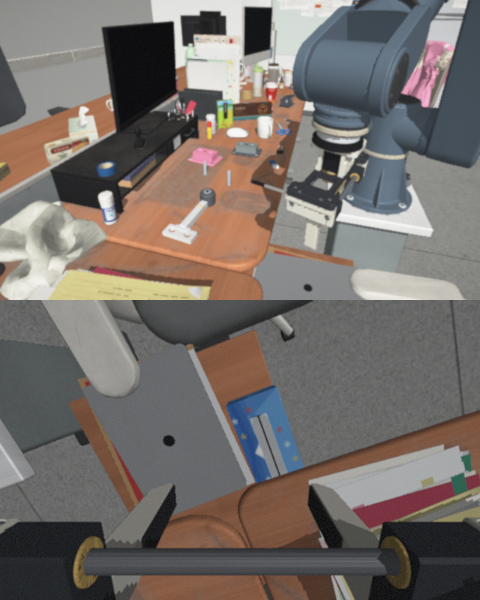

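Top view: the grey mount is at (347,204) and the pink look-alike at (315,166). The pins are at about (290,177) and (279,205), and the arm lies along (200-241,195) with its knuckle to the right. I'll move to a wrist view over the work area.

```bash
python3 -m crank '[[[0,0,-30,0,0,-0.173,0],[0,0,-30,0,0,-0.173,0],[-40,-42,0,0,0,0,0],[-40,-42,0,0,0,0,0],[-40,-42,0,0,0,0,0],[-40,-42,0,0,0,0,0],[-40,-42,0,0,0,0,0],[-40,-42,0,0,0,0,0],[-40,-42,0,0,0,0,0],[-40,-42,0,0,0,0,0],[-40,-42,0,0,0,0,0],[0,0,0,0,0,0,0]]]'
python3 - <<'E'
from h import *
r,d,c,M=cam('wrist');print(toolT().round(3))
np.savez('w1.npz',r=r,d=d,W=cloud(d,c,M));save(r,'w1.png')
for l in ['desk_mount','pin_1','cast_arm','balance_mark','hole_1','bore_1']:
    print(l,[(np.round(o['xyz'],3).tolist(),round(o['p'],2)) for o in look_for(l,'wrist')])
E
```

```text
time: 2.55
tool_pos: [0.5482, 0.1369, 0.2781]
orientation: [-180.0, -0.0, 179.8]
contact_force: [0.5, -0.1, 0.3]
width: 0.0929
gripper_force: 0.0
[[-1.     0.002 -0.001  0.547]
 [ 0.002  1.    -0.     0.138]
 [ 0.001 -0.    -1.     0.278]
 [ 0.     0.     0.     1.   ]]
desk_mount [([0.631, -0.055, 0.031], 0.68), ([0.492, -0.164, 0.023], 0.67), ([0.37, -0.098, 0.011], 0.35)]
pin_1 [([0.495, 0.101, 0.06], 0.64), ([0.603, 0.056, 0.046], 0.63), ([0.367, -0.207, 0.011], 0.52), ([0.497, -0.162, 0.031], 0.2)]
cast_arm [([0.539, 0.331, 0.026], 0.97)]
balance_mark [([0.537, 0.331, 0.028], 0.78), ([0.368, -0.208, 0.009], 0.28)]
hole_1 [([0.534, 0.329, 0.026], 0.74)]
bore_1 [([0.497, -0.164, 0.03], 0.81), ([0.637, -0.049, 0.029], 0.62)]
```

View pics/w1.png

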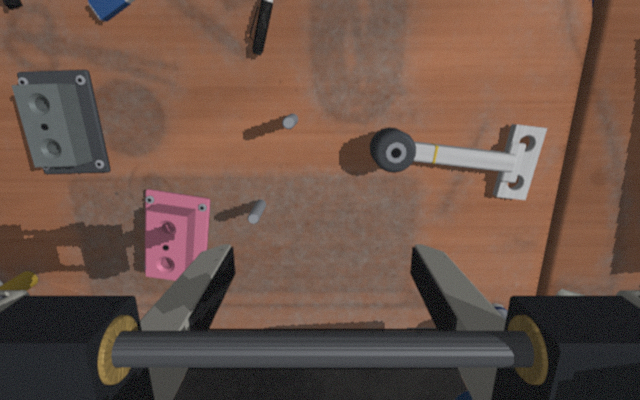

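Wrist view: the grey mount is at (60,120) with its bores at (39,103) and (51,147). The pins are at (290,121) and (257,211), and the arm runs from its knuckle at (395,150) to its flange at (523,160). The pink look-alike at (178,235) is not to be touched. Next I'll measure from the depth cloud.

```bash
cat >> h.py <<'E'
def near(W,p,rad,z0,z1):
    m=(np.hypot(W[...,0]-p[0],W[...,1]-p[1])<rad)&(W[...,2]>z0)&(W[...,2]<z1); return m
def rect(P):
    (c,wh,a)=cv2.minAreaRect((P[:,:2]*1000).astype(np.float32)); return np.round(c,1),np.round(wh,1),round(a,1)
E
python3 - <<'E'
from h import *
a=np.load('w1.npz');W,r=a['W'],a['r']
print('desk z',np.nanmedian(W[250:300,300:400,2]),np.nanmedian(W[60:90,150:220,2]))
for p in [(.495,.101),(.603,.056)]:
    m=near(W,p,.03,.01,.08);q=W[m];print('pin',q.shape,q[:,2].max(),np.percentile(q[:,2],[5,50,95]))
    t=q[q[:,2]>np.percentile(q[:,2],95)-.006];print(' top',t.mean(0),t.min(0),t.max(0))
m=near(W,(.492,-.164),.08,.033,.044);q=W[m];print('mount top',rect(q),np.median(q[:,2]),len(q))
m=near(W,(.492,-.164),.1,.005,.044);print('base',rect(W[m]))
m=near(W,(.539,.40),.06,.008,.017);q=W[m];print('flange',rect(q),np.median(q[:,2]),len(q))
m=near(W,(.539,.34),.035,.019,.03);q=W[m];print('bar',rect(q),np.median(q[:,2]),len(q))
m=near(W,(.54,.25),.06,.036,.055);q=W[m];print('knuckle',rect(q),np.median(q[:,2]),len(q))
hsv=cv2.cvtColor(r,cv2.COLOR_RGB2HSV);y=(hsv[...,0]>18)&(hsv[...,0]<32)&(hsv[...,1]>110)&near(W,(.54,.3),.08,.005,.035)
print('yellow',y.sum(),np.median(W[y],0))
b=r[60:180,0:130];save(cv2.resize(np.hstack([b,r[180:300,120:250]]),None,fx=3,fy=3,interpolation=cv2.INTER_CUBIC),'crop1.png')
E
```

```text
desk z 0.00028367413043139944 0.00011881702214100454
pin (178, 3) 0.062310597812497315 [0.01736734 0.05924402 0.06108295]
 top [0.49508343 0.10064906 0.0595803 ] [0.48890135 0.09361486 0.05626248] [0.501704   0.10677425 0.0623106 ]
pin (246, 3) 0.06193010364907986 [0.01474876 0.05011317 0.06095223]
 top [0.60416937 0.05607383 0.05935701] [0.59832166 0.04973444 0.05516935] [0.61070565 0.06210015 0.0619301 ]
mount top (array([ 500.5, -179.4]), array([92.1, 53.2]), 1.5) 0.03781164715406091 3550
base (array([ 500.5, -179. ]), array([123.8,  85.8]), 1.9)
flange (array([548. , 373.7]), array([65.5, 91.9]), 82.9) 0.01256823476860941 1614
bar (array([545.3, 339.3]), array([32.2, 67.8]), 0.4) 0.024210914113069304 985
knuckle (array([529.6, 220.8]), array([48.8, 48.3]), 3.0) 0.044208484792465946 1416
yellow 36 [0.53561976 0.27330224 0.02464711]
```

View pics/crop1.png

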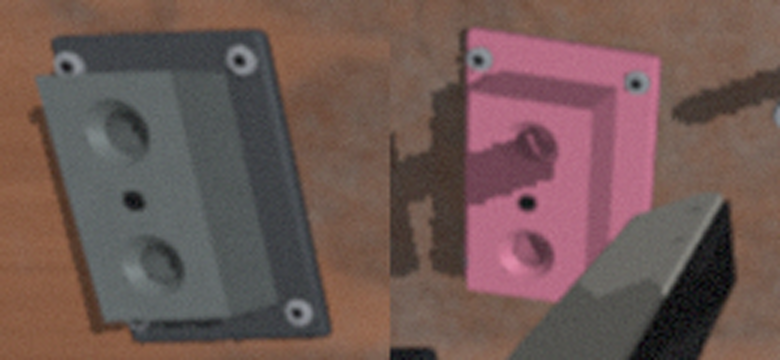

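The enlarged crop confirms the left one: it is grey, with a dark base and two 50 mm-spaced bores, and its block measures 92x53 mm with its top at 37.8 mm. The right one is pink. Now I'll hover over pin A at (0.495, 0.100).

```bash
python3 -m crank '[[[26,-19,0,0,0,-0.0035,0.5],[26,-19,0,0,0,0,0.5],[0,0,50,0,0,0,0.5],[0,0,50,0,0,0,0.5],[0,0,50,0,0,0,0.5],[0,0,40,0,0,0,0.5],[0,0,0,0,0,0,0.5],[0,0,0,0,0,0,0.5]]]' 25
python3 - <<'E'
from h import *
s=arm.sense();print(s['tool_pos'],s['orientation'],s['qpos'].round(1))
r,d,c,M=cam('wrist');save(r,'w2.png');W=cloud(d,c,M);np.savez('w2.npz',r=r,d=d,W=W)
m=near(W,(.495,.1),.03,.05,.066);q=W[m];print(q.mean(0),q.min(0),q.max(0),len(q))
E
```

```text
time: 3.9
tool_pos: [0.4953, 0.1018, 0.0902]
orientation: [180.0, 0.1, -179.8]
contact_force: [-0.3, 0.2, 0.1]
width: 0.0465
gripper_force: 0.0
[0.49533423 0.10181161 0.09021634] [ 1.79989812e+02  1.12296278e-01 -1.79752467e+02] [  6.3  25.8 107.5  -0.   46.6 -83.9]
[0.49346044 0.10032165 0.05852094] [0.48829936 0.0937372  0.05001429] [0.50123479 0.10696704 0.06189633] 443
```

```bash
python3 -m crank '[[[0.5,-1.5,20,0,0,0,0.5],[0,0,20,0,0,0,0.5],[0,0,20,0,0,0,0.5],[0,0,0,0,0,0,0.5],[0,0,0,0,0,0,1],[0,0,0,0,0,0,1],[0,0,0,0,0,0,1],[0,0,0,0,0,0,1],[0,0,0,0,0,0,1]]]' 25
```

```text
time: 5.08
tool_pos: [0.4943, 0.0999, 0.0289]
orientation: [180.0, 0.0, -179.8]
contact_force: [0.1, -0.9, 4.4]
width: 0.0135
gripper_force: 25.0
```

```bash
python3 -m crank '[[[0,0,-35,0,0,0,1],[0,0,-35,0,0,0,1],[-6,-50,0,0,0,0,1],[-6,-50,0,0,0,0,1],[-6,-50,0,0,0,0,1],[-6,-50,0,0,0,0,1],[-6,-50,0,0,0,0,1],[0,-28,0,0,0,0,1],[0,0,0,0,0,0,1],[0,0,0,0,0,0,1]]]'
python3 - <<'E'
from h import *
s=arm.sense();print(s['tool_pos'],s['orientation'])
r,d,c,M=cam('wrist');save(r,'w3.png');W=cloud(d,c,M);np.savez('w3.npz',r=r,d=d,W=W)
m=near(W,(.5,-.179),.08,.033,.043);print(rect(W[m]),m.sum())
m=near(W,(.5,-.179),.09,.005,.043);print('base',rect(W[m]))
E
```

```text
time: 6.32
tool_pos: [0.5248, -0.1772, 0.0984]
orientation: [180.0, -0.0, -179.8]
contact_force: [0.3, 0.6, -1.0]
width: 0.0134
gripper_force: 25.0
[ 0.52478541 -0.17717557  0.09838234] [ 1.79972126e+02 -4.03642126e-02 -1.79780522e+02]
(array([ 500.4, -179.8]), array([92.1, 50. ]), 1.7) 8690
base (array([ 500. , -179.7]), array([123.,  84.]), 1.7)
```

View pics/w3.png

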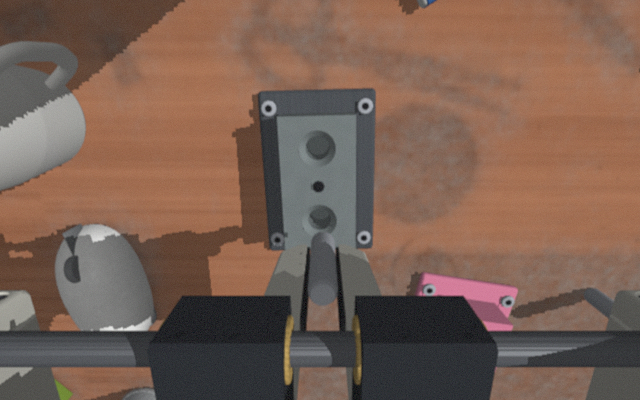

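The wrist view shows the mount at (318,185), its bores at (319,148) and (319,217), and the pin in the fingers at (323,250-300). The bore needed is 1.9 mm further along -y.

```bash
python3 -m crank '[[[0,-1.8,0,0,0,0,1],[0,0,12,0,0,0,1],[0,0,12,0,0,0,1],[0,0,8,0,0,0,1],[0,0,5,0,0,0,1],[0,0,0,0,0,0,1]]]'; python3 -m crank '[[[0,0,5,0,0,0,1],[0,0,5,0,0,0,1],[0,0,0,0,0,0,1]]]'
```

```text
time: 7.12
tool_pos: [0.525, -0.1797, 0.0613]
orientation: [180.0, -0.0, -179.8]
contact_force: [-0.4, -1.1, 0.5]
width: 0.014
gripper_force: 25.0
time: 7.5
tool_pos: [0.5249, -0.1797, 0.0513]
orientation: [180.0, -0.0, -179.8]
contact_force: [0.6, -0.5, -1.0]
width: 0.0136
gripper_force: 25.0
```

Already 16 mm into the bore with no force. I'll take the rest and release.

```bash
python3 -m crank '[[[0,0,5,0,0,0,1],[0,0,3,0,0,0,1],[0,0,0,0,0,0,1]]]'; python3 -m crank '[[[0,0,1,0,0,0,1],[0,0,0,0,0,0,1]]]';python3 -m crank '[[[0,0,0,0,0,0,0.5],[0,0,0,0,0,0,0.5],[0,0,0,0,0,0,0.5],[0,0,0,0,0,0,0.5],[0,0,-20,0,0,0,0.5],[0,0,-25,0,0,0,0.5],[0,0,-25,0,0,0,0.5],[0,0,0,0,0,0,0.5],[0,0,0,0,0,0,0.5]]]'
python3 - <<'E'
from h import *
r,d,c,M=cam('wrist');save(r,'w4.png');W=cloud(d,c,M);np.savez('w4.npz',r=r,d=d,W=W)
m=near(W,(.525,-.179),.02,.05,.13);q=W[m];print(len(q),np.percentile(q[:,2],[50,90,95,99]));t=q[q[:,2]>np.percentile(q[:,2],95)-.006];print(t.min(0),t.max(0))
E
```

```text
time: 7.88
tool_pos: [0.525, -0.1797, 0.0434]
orientation: [180.0, -0.0, -179.8]
contact_force: [0.9, 0.7, 0.1]
width: 0.0136
gripper_force: 25.0
time: 8.12
tool_pos: [0.5251, -0.1798, 0.0427]
orientation: [-180.0, 0.0, -179.8]
contact_force: [1.3, 0.8, -1.1]
width: 0.0133
gripper_force: 25.0
time: 9.25
tool_pos: [0.5247, -0.1796, 0.1118]
orientation: [180.0, -0.1, -179.8]
contact_force: [-0.3, 0.6, -0.1]
width: 0.0462
gripper_force: 0.0
534 [0.07196783 0.07375094 0.0740899  0.07460342]
[ 0.51894792 -0.1859459   0.06830674] [ 0.53192376 -0.17306213  0.07520641]
```

Pin 1 is seated, with its top at about 73.5 mm. Now pin B.

```bash
python3 -m crank '[[[-16,47,0,0,0,0,0.5],[-16,47,0,0,0,0,0.5],[-16,47,0,0,0,0,0.5],[-16,47,0,0,0,0,0.5],[-16,47.5,0,0,0,0,0.5],[0,0,20,0,0,0,0.5],[0,0,0,0,0,0,0.5],[0,0,0,0,0,0,0.5]]]'
python3 - <<'E'
from h import *
s=arm.sense();print(s['tool_pos'],s['orientation'])
r,d,c,M=cam('wrist');W=cloud(d,c,M);np.savez('w5.npz',r=r,d=d,W=W)
m=near(W,(.604,.056),.02,.054,.066);q=W[m];print(q.mean(0),q.min(0),q.max(0),len(q))
E
```

```text
time: 10.3
tool_pos: [0.6041, 0.0555, 0.0926]
orientation: [-180.0, -0.0, -179.8]
contact_force: [-0.4, 0.4, 0.1]
width: 0.0462
gripper_force: 0.0
[0.60409832 0.05552189 0.09256956] [-1.79998207e+02 -3.40725420e-02 -1.79828038e+02]
[0.60398923 0.0549544  0.05938037] [0.59860238 0.04869042 0.05416719] [0.61101677 0.06129025 0.06270139] 383
```

```bash
python3 -m crank '[[[-0.5,-0.5,22,0,0,0,0.5],[0,0,20,0,0,0,0.5],[0,0,21,0,0,0,0.5],[0,0,0,0,0,0,0.5],[0,0,0,0,0,0,1],[0,0,0,0,0,0,1],[0,0,0,0,0,0,1],[0,0,0,0,0,0,1],[0,0,0,0,0,0,1]]]' 25
```

```text
time: 11.48
tool_pos: [0.6049, 0.0556, 0.03]
orientation: [180.0, 0.0, -179.8]
contact_force: [0.1, 0.5, 3.1]
width: 0.0129
gripper_force: 25.0
```

```bash
python3 -m crank '[[[0,0,-45,0,0,0,1],[0,0,-45,0,0,0,1],[26,-47.2,0,0,0,0,1],[26,-47.2,0,0,0,0,1],[26,-47.2,0,0,0,0,1],[26,-47.2,0,0,0,0,1],[26,-47.2,0,0,0,0,1],[0,0,0,0,0,0,1],[0,0,0,0,0,0,1]]]'
python3 - <<'E'
from h import *
s=arm.sense();print(s['tool_pos'],s['orientation'])
r,d,c,M=cam('wrist');W=cloud(d,c,M);np.savez('w6.npz',r=r,d=d,W=W);save(r,'w6.png')
E
```

```text
time: 12.6
tool_pos: [0.4758, -0.1806, 0.1196]
orientation: [180.0, 0.0, -179.8]
contact_force: [0.0, -0.2, -0.7]
width: 0.0129
gripper_force: 25.0
[ 0.47576077 -0.18063866  0.11964228] [ 1.79988266e+02  3.90197788e-03 -1.79812652e+02]
```

```bash
python3 -m crank '[[[0.7,-0.2,20,0,0,0,1],[0,0,15,0,0,0,1],[0,0,10,0,0,0,1],[0,0,8,0,0,0,1],[0,0,5,0,0,0,1],[0,0,0,0,0,0,1]]]'; python3 -m crank '[[[0,0,5,0,0,0,1],[0,0,5,0,0,0,1],[0,0,0,0,0,0,1]]]'
```

```text
time: 13.4
tool_pos: [0.4749, -0.1811, 0.0615]
orientation: [180.0, -0.0, -179.8]
contact_force: [0.3, -0.4, -0.9]
width: 0.0137
gripper_force: 25.0
time: 13.78
tool_pos: [0.4747, -0.1811, 0.0513]
orientation: [180.0, -0.0, -179.8]
contact_force: [-0.6, 0.1, 0.3]
width: 0.0132
gripper_force: 25.0
```

```bash
python3 -m crank '[[[0,0,5,0,0,0,1],[0,0,3,0,0,0,1],[0,0,0,0,0,0,1]]]'; python3 -m crank '[[[0,0,0,0,0,0,0.5],[0,0,0,0,0,0,0.5],[0,0,0,0,0,0,0.5],[0,0,0,0,0,0,0.5],[0,0,-30,0,0,0,0.5],[0,0,-50,0,0,0,0.5],[0,0,-50,0,0,0,0.5],[-50,0,-20,0,0,0,0],[0,0,0,0,0,0,0],[0,0,0,0,0,0,0]]]'
python3 - <<'E'
from h import *
s=arm.sense();print(s['tool_pos'],s['orientation'])
r,d,c,M=cam('wrist');W=cloud(d,c,M);np.savez('w7.npz',r=r,d=d,W=W)
for p in [(.525,-.179),(.475,-.181)]:
    m=near(W,p,.02,.05,.13);q=W[m];print(len(q),np.percentile(q[:,2],[50,90,95,99]));t=q[q[:,2]>np.percentile(q[:,2],95)-.006];print((t.min(0)+t.max(0))/2,np.ptp(t,0))
for p in 'pin_1','coffee_mug': print([(np.round(o['xyz'],3).tolist(),round(o['p'],2)) for o in look_for(p,'wrist')])
E
```

```text
time: 14.15
tool_pos: [0.4748, -0.1811, 0.0434]
orientation: [180.0, -0.0, -179.8]
contact_force: [0.6, 0.3, -0.9]
width: 0.0138
gripper_force: 25.0
time: 15.4
tool_pos: [0.5242, -0.1807, 0.1929]
orientation: [180.0, -0.1, -179.8]
contact_force: [1.5, 0.3, -0.3]
width: 0.0715
gripper_force: 0.0
[ 0.52416806 -0.18069914  0.19290629] [ 1.79967060e+02 -8.27440125e-02 -1.79772260e+02]
277 [0.07210023 0.07396299 0.07432591 0.07527926]
[ 0.52629126 -0.17918962  0.07210435] [0.01421692 0.01300589 0.00674854]
259 [0.07274957 0.07404482 0.07426604 0.07467338]
[ 0.47527136 -0.18073672  0.07188685] [0.01311966 0.01316775 0.00620162]
[([0.523, -0.179, 0.066], 0.87), ([0.473, -0.183, 0.072], 0.74), ([0.493, -0.179, 0.016], 0.22)]
[([0.451, -0.394, 0.062], 0.71), ([0.492, -0.178, 0.014], 0.48)]
```

Both pins are seated. Now I'll move over the arm and turn the tool.

```bash
python3 -m crank '[[[-1.7,56,0,0,0,0,0.3],[-1.7,56,0,0,0,0,0.3],[-1.7,56,0,0,0,0,0.3],[-1.7,56,0,0,0,0,0.3],[-1.7,56,0,0,0,0,0.3],[-1.7,56,0,0,0,0,0.3],[-1.7,56,0,0,0,0,0.3],[-1.7,56,0,0,0,0,0.3],[0,0,0,0,0,-0.18,0.3],[0,0,0,0,0,-0.18,0.3],[0,0,0,0,0,-0.18,0.3],[0,0,0,0,0,-0.18,0.3]]]'; python3 -m crank '[[[0,0,0,0,0,-0.18,0.3],[0,0,0,0,0,-0.18,0.3],[0,0,0,0,0,-0.18,0.3],[0,0,0,0,0,-0.18,0.3],[0,0,0,0,0,0,0.3],[0,0,0,0,0,0,0.3]]]'
python3 - <<'E'
from h import *
s=arm.sense();print(s['tool_pos'],s['orientation'],s['qpos'].round(1))
r,d,c,M=cam('wrist');W=cloud(d,c,M);np.savez('w8.npz',r=r,d=d,W=W);save(r,'w8.png')
E
```

```text
time: 17.05
tool_pos: [0.5364, 0.2666, 0.1932]
orientation: [180.0, -0.1, -138.2]
contact_force: [-0.2, -1.3, -0.6]
width: 0.0652
gripper_force: 0.0
time: 17.8
tool_pos: [0.5367, 0.2668, 0.1935]
orientation: [180.0, -0.0, -97.5]
contact_force: [-0.3, 0.7, 0.7]
width: 0.0651
gripper_force: 0.0
[0.53665831 0.26683863 0.19346417] [ 1.79978307e+02 -1.12320127e-02 -9.75228010e+01] [  22.    26.7   88.5    0.    64.8 -150.5]
```

View pics/w8.png

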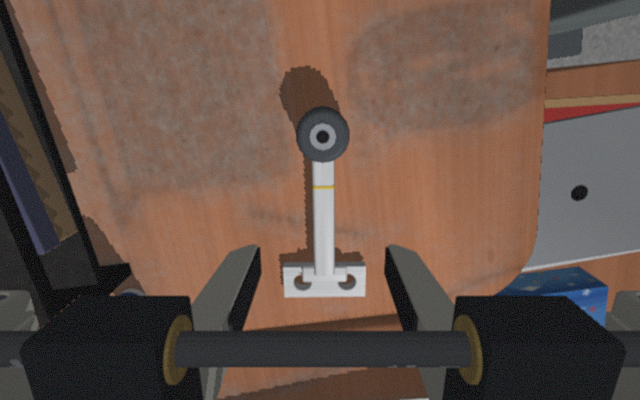

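The arm is in view: knuckle (322,134), yellow band (323,187), flange (325,280) with holes at (303,283) and (347,283).

```bash
cat > meas.py <<'E'
from h import *
a=np.load('w8.npz');W,r=a['W'],a['r']
m=near(W,(.530,.221),.035,.042,.05);q=W[m];k=np.array(cv2.minEnclosingCircle((q[:,:2]*1000).astype(np.float32))[0]);print('knuckle',k,np.median(q[:,2]))
hsv=cv2.cvtColor(r,cv2.COLOR_RGB2HSV);y=(hsv[...,0]>18)&(hsv[...,0]<32)&(hsv[...,1]>100)&near(W,(.536,.273),.03,.02,.03)
b=(W[y].min(0)+W[y].max(0))*500;print('yellow',y.sum(),b,W[y].mean(0))
m=near(W,(.54,.31),.035,.022,.027);q=W[m];print('bar',rect(q),len(q))
vx,vy,x0,y0=cv2.fitLine((q[:,:2]*1000).astype(np.float32),cv2.DIST_L2,0,.01,.01).ravel();print('bar line ang',np.degrees(np.arctan2(vy,vx)),x0,y0)
m=near(W,(.548,.386),.06,.008,.0155);q=W[m];print('flange',rect(q),np.median(q[:,2]),len(q))
E
python3 meas.py
```

```text
knuckle [530.32421875 220.73812866] 0.04443631279769894
yellow 66 [536.9264231  273.17011798  24.01778275] [0.53683235 0.27319747 0.02445397]
bar (array([541.2, 309.8]), array([69.7, 21.7]), 83.1) 1302
bar line ang 83.415565 540.943 308.9261
flange (array([549.9, 384.2]), array([41.5, 92.1]), 83.3) 0.012407698910849363 1643
```

```bash
python3 -m crank '[[[-6.3,0.7,0,0,0,-0.014,0.3],[0,0,50,0,0,0,0.3],[0,0,50,0,0,0,0.3],[0,0,40,0,0,0,0.3],[0,0,25,0,0,0,0.3],[0,0,0,0,0,0,0.3],[0,0,0,0,0,0,0.3]]]'
```

```text
time: 18.73
tool_pos: [0.5375, 0.2739, 0.0298]
orientation: [-179.9, 0.0, -96.5]
contact_force: [-0.4, -0.6, -0.2]
width: 0.0652
gripper_force: 0.0
```

```bash
python3 -m crank '[[[0.7,0,12,0,0,0,0.3],[0,0,9,0,0,0,0.3],[0,0,4,0,0,0,0.3],[0,0,0,0,0,0,0.3],[0,0,0,0,0,0,1],[0,0,0,0,0,0,1],[0,0,0,0,0,0,1],[0,0,0,0,0,0,1],[0,0,0,0,0,0,1],[0,0,0,0,0,0,1],[0,0,0,0,0,0,1]]]' 50
```

```text
time: 20.1
tool_pos: [0.5368, 0.2727, 0.0037]
orientation: [180.0, 0.0, -96.5]
contact_force: [-0.2, 0.9, 1.4]
width: 0.0217
gripper_force: 50.0
```

```bash
python3 -m crank '[[[0,0,-10,0,0,0,1],[0,0,-20,0,0,0,1],[0,0,-40,0,0,0,1],[0,0,-50,0,0,0,1],[0,0,-40,0,0,0,1],[0,0,0,0,0,0,1],[0,0,0,0,0,0,1]]]'
python3 - <<'E'
from h import *
s=arm.sense();print(s['wrist_torque'],s['contact_force'],s['qpos'].round(1))
r,d,c,M=cam('wrist');W=cloud(d,c,M);np.savez('w9.npz',r=r,d=d,W=W);save(r,'w9.png')
T=toolT();Q=(W-T[:3,3])@T[:3,:3] # tool coords
hz=Q[...,2]
m=(abs(Q[...,0])<.15)&(abs(Q[...,1])<.06)&(hz>-.06)&(hz<.03)
for n,mm in [('flange',m&(Q[...,0]<-.095)),('bar',m&(abs(Q[...,0]+.05)<.04)&(abs(Q[...,1])<.009)),('knuckle',m&(Q[...,0]>.03))]:
    q=Q[mm];print(n,len(q),q.mean(0).round(4),np.percentile(hz[mm],[5,20,50,80]).round(4),rect(q))
q=Q[m&(Q[...,0]>-.09)&(Q[...,0]<-.02)&(abs(Q[...,1])<.009)];print('bar slope',np.degrees(np.arctan(np.polyfit(q[:,0],q[:,2],1))))
E
```

```text
time: 20.98
tool_pos: [0.5361, 0.2724, 0.1627]
orientation: [179.9, -0.0, -96.5]
contact_force: [0.2, 0.5, -5.0]
width: 0.0215
gripper_force: 50.0
[0.0610349  0.1302117  0.01384614] [ 0.18703135  0.47460302 -5.03568234] [  22.5   28.8   89.8    0.    61.5 -151. ]
flange 48 [-0.0953 -0.0042  0.0014] [0.     0.0006 0.0014 0.0023] (array([-95.5,  -0.4]), array([45.7,  1. ]), 90.0)
bar 2294 [-0.0398  0.     -0.0214] [-0.0222 -0.0218 -0.0214 -0.021 ] (array([-41.6,   0.1]), array([63.2, 17.9]), 0.1)
knuckle 12823 [ 0.0551 -0.0001 -0.0408] [-0.0439 -0.0428 -0.0413 -0.0401] (array([53.6, -0.1]), array([47.2, 48.7]), 0.1)
bar slope [ 0.09694479 -1.22140236]
```

View pics/w9.png

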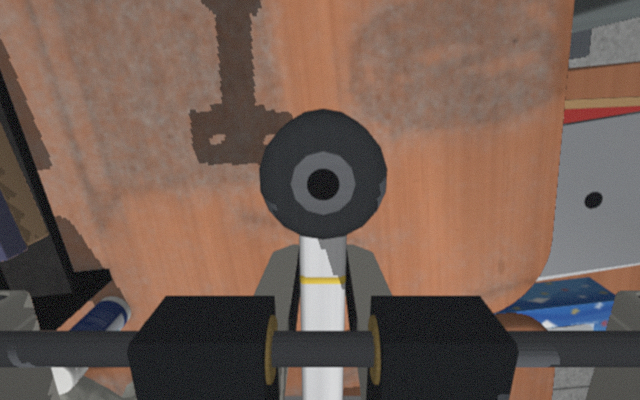

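The arm is held level (0.1°), gripped at the band, which shows at (322,281). I'll carry it clear, then swing it half a turn (joint 6 going from -151° toward 0), so the knuckle ends up away from the mug.

```bash
python3 -m crank '[[[20,2,-10,0,0,0,1],[35,3.5,-10,0,0,0,1],[40,4,0,0,0,0,1],[40,4,0,0,0,0,1],[30,3,0,0,0,0,1],[10,0,0,0,0,0.1,1],[0,0,0,0,0,0.17,1],[0,0,0,0,0,0.17,1],[0,0,0,0,0,0.17,1],[0,0,0,0,0,0.17,1],[0,0,0,0,0,0.17,1],[0,0,0,0,0,0.17,1]]]'; python3 -m crank '[[[0,0,0,0,0,0.17,1],[0,0,0,0,0,0.17,1],[0,0,0,0,0,0.17,1],[0,0,0,0,0,0.17,1],[0,0,0,0,0,0.17,1],[0,0,0,0,0,0.17,1],[0,0,0,0,0,0.17,1],[0,0,0,0,0,0.17,1],[0,0,0,0,0,0.17,1],[0,0,0,0,0,0.17,1],[0,0,0,0,0,0.10,1],[0,0,0,0,0,0,1]]]'
python3 -c "
from h import *
s=arm.sense();print(s['qpos'].round(1),s['wrist_torque'])"
```

```text
time: 22.52
tool_pos: [0.4992, 0.1072, 0.1834]
orientation: [-179.4, -0.1, -161.6]
contact_force: [0.1, -0.5, -3.6]
width: 0.0217
gripper_force: 50.0
time: 24.02
tool_pos: [0.4993, 0.1072, 0.1835]
orientation: [180.0, 0.6, 95.7]
contact_force: [-0.0, -0.0, -3.9]
width: 0.0215
gripper_force: 50.0
[  7.2  18.5 102.5  -0.7  59.1   2. ] [-0.03705687  0.08390582  0.0278688 ]
```

```bash
python3 -m crank '[[[0,0,0,0,0,0.07,1],[-20,-0.9,0,0,0,0,1],[-35,-1.5,0,0,0,0,1],[-40,-1.7,0,0,0,0,1],[-40,-1.7,0,0,0,0,1],[-28,-1.2,0,0,0,0,1],[-10.5,-0.5,0,0,0,0,1],[0,0,20,0,0,0,1],[0,0,0,0,0,0,1],[0,0,0,0,0,0,1],[0,0,0,0,0,0,1]]]'
cat > chk.py <<'E'
import sys
from h import *
s=arm.sense();print(s['tool_pos'].round(4),s['orientation'].round(2),s['wrist_torque'].round(2))
r,d,c,M=cam('wrist');W=cloud(d,c,M);T=toolT();Q=(W-T[:3,3])@T[:3,:3]
m=(abs(Q[...,0])<.15)&(abs(Q[...,1])<.06)&(Q[...,2]>-.06)&(Q[...,2]<.03)
q=Q[m&(Q[...,0]>.03)];print('knuckle tool',rect(q))
q=Q[m&(Q[...,0]>-.09)&(Q[...,0]<-.02)&(abs(Q[...,1])<.009)];print('bar slope',np.degrees(np.arctan(np.polyfit(q[:,0],q[:,2],1)[0])),np.median(q[:,2]))
ims=[]
for n in ['top','side']:
    r,d,c,M=cam(n);W=cloud(d,c,M);np.savez('f_'+n+'.npz',r=r,d=d,W=W)
    m=near(W,(.5,-.17),.075,.09,.2);print(n,m.sum(),[np.round(x,1) for x in rect(W[m])] if m.any() else '',W[m].mean(0).round(4))
    v,u=[int(x.mean()) for x in np.nonzero(near(W,(.5,-.12),.1,.07,.2))]
    ims.append(cv2.resize(r[max(v-50,0):v+50,max(u-65,0):u+65],(520,400) if 0 else (390,300),interpolation=cv2.INTER_CUBIC))
save(np.hstack(ims),sys.argv[1])
E
python3 chk.py f1.png
```

```text
time: 25.4
tool_pos: [0.4974, -0.0662, 0.1661]
orientation: [179.9, 0.6, 91.7]
contact_force: [-0.2, 0.3, -4.9]
width: 0.0218
gripper_force: 50.0
[ 0.4974 -0.0662  0.1661] [179.86   0.63  91.68] [-0.01  0.05  0.03]
knuckle tool (array([53.9,  0.5]), array([47.8, 48.7]), 0.1)
bar slope -0.09937156550922971 -0.020651691912343274
top 316 [array([ 499.3, -153. ]), array([92.1, 90.4]), np.float64(89.3)] [ 0.4986 -0.1735  0.1784]
side 152 [array([ 495.4, -148.4]), array([ 85.1, 103.1]), np.float64(2.8)] [ 0.4882 -0.167   0.1724]
```

View pics/f1.png

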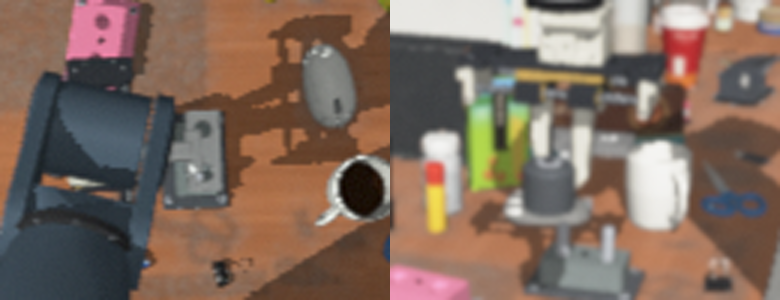

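Flange sits above the mount, and the side view at (545,210) shows it just over the two pins at (562,240) and (607,240). I'll correct the 0.6° tilt and lower to a 35 mm gap.

```bash
python3 -m crank '[[[-0.4,-0.6,0,0,0.010,0,1],[0,0,15,0,0,0,1],[0,0,15,0,0,0,1],[0,0,15,0,0,0,1],[0,0,10,0,0,0,1],[0,0,0,0,0,0,1],[0,0,0,0,0,0,1],[0,0,0,0,0,0,1]]]'
python3 chk.py f2.png
python3 - <<'E'
from h import *
for n in ['top','side']:
    W=np.load(f'f_{n}.npz')['W']
    m=near(W,(.5,-.18),.07,.100,.13);q=W[m];print(n,'flange',len(q),q.min(0).round(3),q.max(0).round(3),rect(q),np.median(q[:,2]))
    m=near(W,(.5,-.18),.045,.05,.08);q=W[m];print('pins',len(q),q.min(0).round(3),q.max(0).round(3))
E
```

```text
time: 26.55
tool_pos: [0.4969, -0.067, 0.111]
orientation: [179.9, 0.1, 91.6]
contact_force: [0.7, -0.6, -4.3]
width: 0.0217
gripper_force: 50.0
[ 0.4969 -0.067   0.111 ] [1.7987e+02 6.0000e-02 9.1640e+01] [-0.08  0.03 -0.  ]
knuckle tool (array([53.9,  0.5]), array([47.7, 48.6]), 0.0)
bar slope -0.09637978192916531 -0.020631634766199967
top 278 [array([ 497.6, -154.7]), array([85.6, 89.6]), np.float64(89.2)] [ 0.4971 -0.1759  0.1222]
side 152 [array([ 496.4, -148.8]), array([ 87.8, 102.3]), np.float64(2.3)] [ 0.4887 -0.1669  0.1166]
top flange 241 [ 0.452 -0.198  0.109] [ 0.542 -0.112  0.13 ] (array([ 497.6, -154.7]), array([85.6, 89.6]), 89.2) 0.1205304123452211
pins 14 [ 0.469 -0.187  0.067] [ 0.528 -0.175  0.078]
side flange 146 [ 0.453 -0.202  0.105] [ 0.542 -0.113  0.129] (array([ 496.7, -156.7]), array([87.8, 86.4]), 2.3) 0.11653980608456799
pins 29 [ 0.469 -0.183  0.051] [ 0.482 -0.169  0.073]
```

View pics/f2.png

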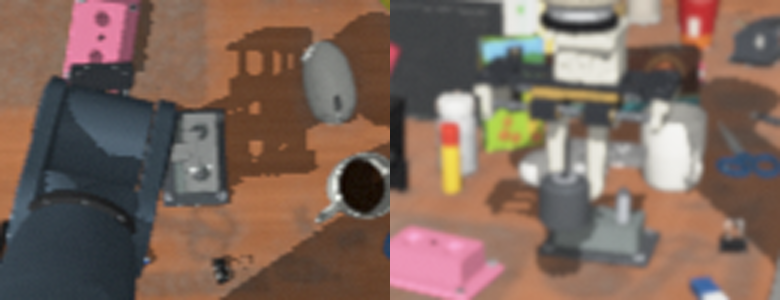

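Run:
```python
from h import *
A=[]
r,d,c,M=cam('wrist');T=toolT();W=cloud(d,c,M);A.append(('now',W,T))
a=np.load('w9.npz');T9=np.eye(4);T9[:3,:3]=R.from_euler('xyz',[179.97,0,-96.5],degrees=True).as_matrix();T9[:3,3]=[.5361,.2724,.1627];A.append(('w9',a['W'],T9))
for n,W,T in A:
    Q=(W-T[:3,3])@T[:3,:3]
    b=(abs(Q[...,1])<.02)&(abs(Q[...,2]+.021)<.004)
    xs=np.arange(-92,28,6)/1000;L=[]
    for x in xs:
        q=Q[b&(abs(Q[...,0]-x)<.003)]
        if len(q)>20:L.append((x*1e3,q[:,1].min()*1e3,q[:,1].max()*1e3))
    print(n,np.round(L,1).tolist())
    k=(abs(Q[...,1])<.04)&(Q[...,0]>.02)&(Q[...,0]<.09)&(Q[...,2]<-.037)&(Q[...,2]>-.055)
    print(cv2.minEnclosingCircle((Q[k][:,:2]*1000).astype(np.float32)))
# sub-pixel reprojection onto top image
for n in ['top','side']:
    rgb=np.load(f'f_{n}.npz')['r'];c=get_calibration(n);V=np.array(c['view']);f=200/np.tan(np.radians(c['fov_y'])/2)
    pr=lambda p:(lambda q:(c['cx']+f*q[0]/-q[2],c['cy']-f*q[1]/-q[2]))((V@np.r_[p,1])[:3])
    for nm,p in [('pinF',(.5254,-.1793,.073)),('pinN',(.4752,-.1808,.073)),('flF',(.5254,-.1793,.12)),('flN',(.4752,-.1808,.12)),('corner1',(.546,-.198,.12)),('corner2',(.454,-.2007,.12))]: print(n,nm,np.round(pr(p),1))
    u,v=pr((.5,-.18,.1));u,v=int(u),int(v);print('crop origin',u-22,v-22)
    save(cv2.resize(rgb[v-22:v+22,u-22:u+22],(440,440),interpolation=cv2.INTER_CUBIC),f'z_{n}.png')
import subprocess
a,b=[cv2.imread(f'pics/z_{n}.png') for n in('top','side')];cv2.imwrite('pics/z.png',cv2.resize(np.hstack([a,b]),(800,400)))
```

```text
now [[-74.0, -10.7, 11.2], [-68.0, -10.6, 11.0], [-62.0, -10.5, 10.9], [-56.0, -10.4, 11.3], [-50.0, -10.2, 10.6], [-26.0, -10.4, 11.3], [-20.0, -10.2, 11.2], [-14.0, -10.6, 11.0], [-8.0, -10.5, 11.3], [-2.0, -10.5, 11.3], [4.0, -10.4, 11.3], [10.0, -20.0, 20.0], [16.0, -10.6, 11.4], [22.0, -10.5, 11.2]]
((52.85440444946289, 0.40862444043159485), 24.505043029785156)
w9 [[-74.0, -11.1, 10.6], [-68.0, -11.1, 10.5], [-62.0, -10.9, 10.4], [-56.0, -10.9, 10.8], [-50.0, -10.7, 10.1], [-26.0, -10.9, 10.8], [-20.0, -10.7, 10.6], [-14.0, -11.2, 10.5], [-8.0, -11.1, 10.8], [-2.0, -11.0, 10.8], [4.0, -11.8, 10.8], [10.0, -19.9, 20.0], [16.0, -11.1, 10.9], [22.0, -11.0, 10.7]]
((52.50557327270508, -0.10724550485610962), 24.50339126586914)
top pinF [346.9 196.7]
top pinN [347.5 210.3]
top flF [347.9 195.6]
top flN [348.5 209.6]
top corner1 [353.  189.8]
top corner2 [354.2 215.6]
crop origin 325 181
side pinF [321.3 181.9]
side pinN [336.2 183.4]
side flF [321.4 168.5]
side flN [336.6 170. ]
side corner1 [316.9 165.9]
side corner2 [344.4 168.5]
crop origin 306 153
```

View pics/z.png

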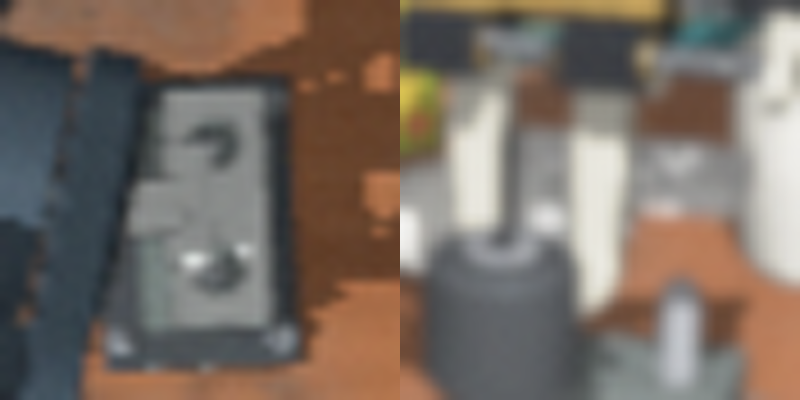

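Through the flange holes in the top zoom, at (215,145) and (217,268), the pin tops and block show. I'll do one sub-pixel cross-check of flange against mount in the top camera.

Run:
```python
from h import *
c=get_calibration('top');V=np.array(c['view']);f=200/np.tan(np.radians(c['fov_y'])/2)
def pr(p): q=(V@np.r_[p,1])[:3]; return np.array([c['cx']+f*q[0]/-q[2],c['cy']-f*q[1]/-q[2]])
def edge(g,p,q,n=60,ext=.010):
    # p: centre of edge, q: outward unit dir (xy); averaged profile across edge; returns shift in mm outward of steepest gradient
    t=np.linspace(-ext,ext,n+1);tan=np.array([-q[1],q[0],0]);acc=[]
    for s in np.linspace(-w,w,15):
        P=[pr(np.array(p)+s*tan+ti*np.array([q[0],q[1],0])) for ti in t]
        P=np.float32(P)[:,None];acc.append(cv2.remap(g,P[...,0],P[...,1],cv2.INTER_CUBIC).ravel())
    gr=np.gradient(np.mean(acc,0));k=abs(gr);k[k<k.max()*.5]=0;return round((k*t).sum()/k.sum()*1e3,1),round(gr[np.argmax(k)],1)
th=np.radians(1.7);ax=np.array([np.cos(th),np.sin(th)]);ay=np.array([-ax[1],ax[0]])
g0=np.load('top0.npz')['r'].mean(2).astype(np.float32);g1=np.load('f_top.npz')['r'].mean(2).astype(np.float32)
C=np.array([.5002,-.1800])
def go(n,g,hx,hy,z,cs):
    global w
    for l,q,h in cs: w=(hy if l[1]=='x' else hx)*.5; print(n,l,edge(g,np.r_[C+q*h,z],q))
go('base before',g0,.062,.042,.008,[('+x',ax,.062),('-x',-ax,.062),('+y',ay,.042),('-y',-ay,.042)])
go('base now',g1,.062,.042,.008,[('-x',-ax,.062),('-y',-ay,.042)])
go('flange',g1,.046,.019,.120,[('+x',ax,.046),('-x',-ax,.046),('-y',-ay,.019)])
```

```text
base before +x (np.float64(0.4), np.float32(3.5))
base before -x (np.float64(1.8), np.float32(1.7))
base before +y (np.float64(-1.0), np.float32(1.3))
base before -y (np.float64(-8.4), np.float32(-2.0))
base now -x (np.float64(1.9), np.float32(1.8))
base now -y (np.float64(-8.8), np.float32(-4.0))
flange +x (np.float64(0.2), np.float32(-6.1))
flange -x (np.float64(0.7), np.float32(-4.5))
flange -y (np.float64(1.5), np.float32(-4.9))
```

The flange is within about 0.5 mm of the pins (relative to the mount in the same camera). It is level to 0.1°, with a gap of about 35 mm. Handing in.

```bash
python3 -c "
from h import *
s=arm.sense();print(s['time'],s['gripper_force'],abs(s['joint_velocities']).max());print(arm.finish_job())"
```

```text
26.75 49.99108850955963 0.1125587810264708
the job is handed in; nothing more can be done
None
```

Job handed in at 26.75 s: both pins are fully down in the grey mount's bores, and the arm is held level and still by its yellow band, flange holes over the pins with about 35 mm of air between.

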